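# Power, vent and zero the pressure indicator

## Task

Get the pressure indicator ready for the next calibration by pressing three controls in this order: first push down the raised end of the rocker on the supply box until it is fully over, then push the black mushroom-headed vent plunger on the test manifold fully home and leave it in, and last press the indicator's square zero key fully in for about half a second and let it come back up. Only press: press no other key, do not lift or shift the indicator, and leave the rest of the bench as it stands.

Things in the scene. Friction and masses are not known exactly. Their poses are not given: they have to be found in the camera images.
- supply_box: Fixed grey box, 150 (its x) x 90 (its y) x 50 mm high, turned by up to 1.2 rad; origin at the centre of its underside. On top: towards +x a round white-rimmed socket outlet 42 mm across, towards -x the black rocker, and beyond it at the -x edge a small pilot lamp 10 mm across, 3 mm high.
- rocker (a joint): Black rocker, 68 mm along the box's x, 30 wide, shallow V, pivot 18 mm to -x of the box's origin, 52 mm up, axis along box y. 0 rad = off (starts 0 to 0.03): the end next to the pilot lamp stands raised, tip 72 mm above the table. Pressed straight down there with about 4 N it turns, and stays where left. 0.32 = fully on, hard stop: that half lies level, 62 mm above the table.
- rocker_end (a point): Point on the upper face of the rocker's raised half, on its centre line; off it lies 24 mm from the pivot towards the pilot lamp and about 70 mm above the table, fully on 29 mm from the pivot and 62 mm above the table. It turns with the rocker. Press straight down here or farther out; a finger that reaches across the pivot jams it.
- manifold: Fixed test manifold: white plate 130 (its x) x 110 (its y) x 12 mm, on it an aluminium block 50 x 100 mm, top at 48 mm. Origin: centre of its underside. On the block: the vent plunger (28 mm to -y) and a port with a blue cap 26 mm across (32 mm to +y, top at 67 mm). A black bleed knob 24 mm across sticks out towards +x, 30 mm up. Leave cap and bleed knob alone.
- vent (a joint): Vent plunger of the manifold: black mushroom head 32 mm across, 10 mm thick, on a 12 mm steel stem. 0 m = out (starts at 0 to 0.002), grows as it is pushed straight down, 0.012 m = fully home at a hard stop. Pushing takes about 5 N; it has no spring and stays where it is left.
- vent_top (a point): Centre of the top of the vent plunger's head: 87 mm above the table when out, 75 mm when home. Moves with it.
- indicator: Loose bench indicator on rubber feet, about 0.8 kg: white case 120 (its x) x 150 (its y) mm, top 40 mm above the table; origin: centre of its underside. Dark display on the +x half; 30 mm to -x of the origin a row of three grey keys 45 mm apart along y: two round, 19 mm across (y +45 and 0), and the square zero key, 22 x 22 mm (y -45, right end seen from the robot).
- zero_key (a joint): Square zero key. 0 m = up, grows as it is pressed straight down, 0.005 m = fully in at a hard stop. Spring return: about 2 N to start, 6 N fully in.
- zero_key_top (a point): Centre of the top face of the square zero key: 49 mm above the table when up, 44 mm when fully in. Moves with it.
- left_key (a joint): Round key at the other end of the row (+y), same travel, height and spring as the zero key. Do not press.
- mid_key (a joint): Round key in the middle of the row, same travel, height and spring. Do not press.
- gauge_a: Loose steel dial gauge on its back, 64 mm across, 26 mm high, brass stem towards its -x; origin under the centre. Bystander.
- gauge_b: Loose steel dial gauge on its back, 76 mm across, 26 mm high, brass stem towards its -x; origin under the centre. Bystander.
- adapter: Loose brass adapter standing upright between the devices, 30 mm across at the foot, 18 mm above, 46 mm high; origin under its centre. Bystander.
- coupling: Loose steel coupling standing upright between the devices, 32 mm across, 48 mm high; origin under its centre. Bystander.
- wrench: Loose steel wrench 170 mm long, lying behind the devices. Bystander.
- seal_tray: Loose grey open tray 100 x 70 x 30 mm; origin under its centre. Bystander.
- oil_jar: Loose glass jar with black lid, 56 mm across, 75 mm high; origin under its centre. Bystander.
There are look-alikes about, which are no part of the job. Leave any pink look-alike of the supply_box alone.

How it is judged:
By the outcome, as a careful person would: the job done as asked, in the order asked, and still so for the second after the job is handed in, with the robot touching nothing.
It also fails if it takes over 51 s, if anything falls off the work surface, if the arm or the gripper's body presses on something with over 40 N, if the wrist force passes 120 N, or if a joint passes its speed limit or range.

## Robot

A 6-joint arm with a two-finger parallel gripper is mounted at the origin on the work surface. World frame = base frame: x ahead of the robot, y to its left, z up, the work surface at z = 0. Lengths are in m, angles in rad, forces in N, time in s.
With the tool pointing down it reaches from about 0.3 to 0.85 m from the base axis. Payload 4.2 kg.
Tool frame: the origin (TCP) lies on the centre line of the jaws, within the pads' length; the fingertips stand 14 mm ahead of it and the grasp point (between the pads) lies 5 mm behind it (manip.tips_ahead is the distance from the TCP to the fingertips, in m); z points along the fingers, y is the line along which they close (so a half turn about z gives the same grasp; the last joint's range is limited). The gripper opens to 91 mm and grips with 3 to 60 N. Pads are 32 mm wide; open, the fingers measure 118 mm over their backs; the gripper's body (76 mm by 178 mm) begins 60 mm behind the grasp point.
Start: joints at [-1.246, 0.32, 1.565, -0, 1.257, -0.02], TCP at [0.194, -0.541, 0.228] pointing down, gripper open.
Joint ranges: [-3.11, 3.11], [-0.84, 2.01], [0.21, 2.61], [-1.34, 4.49], [0.05, 2.63], [-2.56, 2.56]. Speed limits (rad/s): [2.57, 2.57, 3.14, 3.14, 3.14, 3.14].

## Interface

Orientations are given as a unit quaternion [w, x, y, z].
In Python, from rig import sensors, viewer, manip gives the robot as it stands. The module is installed in compiled form; this text tells all that it offers.
- The arm moves only by the shell command python3 -m jog 'ROWS' [OPENING] [FORCE]. ROWS is text: rows parted by semicolons, each of 4 numbers parted by spaces: the shift along the tool's x, y, z in m, then the turn about the tool's z in rad. A call has 1 to 12 rows; each row is the pose to reach, as a shift and turn from the pose commanded when the call began, along the tool's axes at that moment; what a row does not reach only later rows make up. A row lasts 1/8 s, in which the tool goes at most 62.5 mm and 10.7 degrees, less where a joint would pass 70% of its speed; a pose out of reach is approached as far as the arm can. A call with a gripper value outside its range is refused whole. OPENING is the gripper command: -1 is shut, 1 is fully open, values between are in proportion, set as the call begins (- or left out, the last holds). The fingers move at their own pace and stop on an object; FORCE is the grip in N (left out, the last holds). Time passes only in rows, so rows that repeat a pose let the fingers close. It gives the time, the measured TCP pose, the force, the opening and the grip force at its end, in the units of the state.
- sensors.get_obs(): the state, without advancing time (a new reading comes with each control period).
- viewer.snapshot(name): name is "scene" or "top" or "wrist"; returns (picture, depth): 480x640x3 uint8, blue, green, red; 480x640 float32, m along the optical axis (not along the pixel's ray), 0 where there is no reading.
- viewer.get_calibration(name): a dict with "fx", "fy", "cx", "cy" (pixels), "R" (3x3) and "t" (3): a world point X has camera coordinates R X + t. Camera axes: x right, y down, z forward; pixel columns grow to the right and rows downward; lengths in m; the calibration is good to about 2 mm. A picture is of the moment at which its call begins: read the wrist's pose just before it. get_calibration takes no time and is no camera call; for the wrist camera it gives the pose at the moment of the call.
- manip.close_job(): hands the job in; it is judged then, once.
The state is a dict: "clock": time; "q": joint angles; "qd": joint speeds; "joint_efforts": joint torques, N m; "position": TCP position; "orientation": TCP orientation; "force": force on the tool from outside, world axes, zero at the start; "wrist_torque": the same for the moment, N m; "gripper_width": finger opening in m; "gripper_force": force on a finger pad.
Only numpy, scipy, OpenCV 4.12 (cv2) and the standard library are available. Lean on these libraries where they do the work, as an engineer would, in place of code of your own. Each camera call takes 0.05 s, during which the arm holds its last target. There are 200 camera calls.

## Working session

There is one attempt and no reset: what is moved stays moved. The work goes in short steps, Python scripts to look and compute and a shell command to move; the robot and the scene stay as the last step left them, time stands still between calls to the robot, and variables do not carry over. Pictures are saved under pics/ and viewed, at most 10 in all, crops included, and the job is handed in when it is done.

```bash
mkdir -p pics
cat > h.py <<'E'
import numpy as np, cv2
from rig import sensors, viewer, manip
def snap(n,f):
    c=viewer.get_calibration(n); im,d=viewer.snapshot(n)
    cv2.imwrite(f'pics/{f}.png',im); np.savez(f'pics/{f}.npz',im=im,d=d,R=c['R'],t=c['t'],k=[c['fx'],c['fy'],c['cx'],c['cy']])
    return im,d,c
def world(f,u,v,z=None):
    a=np.load(f'pics/{f}.npz');fx,fy,cx,cy=a['k'];R=a['R'];t=a['t']
    ray=np.array([(u-cx)/fx,(v-cy)/fy,1])
    if z is None:
        p=a['d'][max(0,v-1):v+2,max(0,u-1):u+2]; s=np.median(p[p>0]) if (p>0).any() else np.nan
    else:
        o=-R.T@t; s=(z-o[2])/(R.T@ray)[2]
    return R.T@(ray*s-t)
E
python3 - <<'E'
from h import *
snap('top','top1'); snap('scene','sc1'); o=sensors.get_obs(); print(o['position'],o['orientation'],o['clock'],o['force'],manip.tips_ahead)
E
```

```text
[ 0.19421769 -0.54076467  0.22722007] [-7.63603430e-04  9.85178638e-01  1.71529746e-01 -1.21924336e-04] 0.1 [-0.31720938  0.22796043 -0.10208512] 0.014
```

View pics/top1.png

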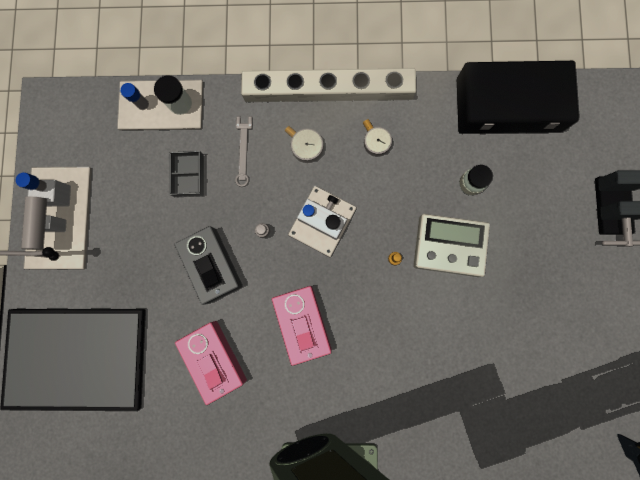

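View pics/sc1.png

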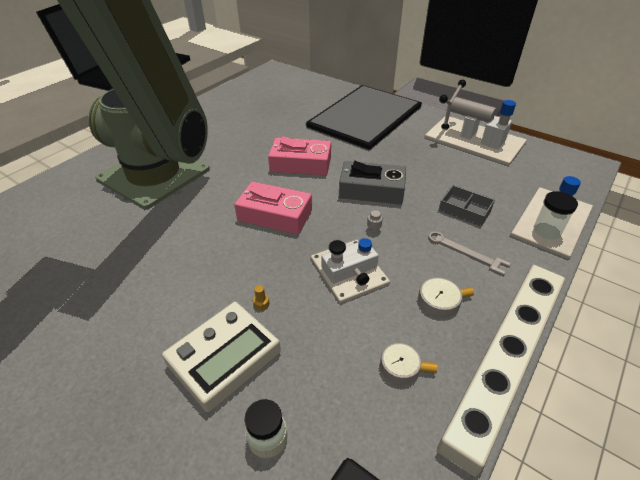

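The top view shows these:
- **Supply box:** the grey one is at (207,264). The pink look-alikes are at (210,362) and (301,325), so I leave those.
- **Manifold:** at (322,220), with the blue cap at (308,211) and the black vent at about (333,222). The other blue-and-black units, at (160,105) and (55,220), don't fit the description.
- **Indicator:** at (453,245), with the square key at (473,261).

I'll confirm these in one enlarged crop.

Run:
```python
from h import *
im=cv2.imread('pics/top1.png')
a=cv2.resize(im[180:310,165:265],None,fx=4,fy=4,interpolation=cv2.INTER_CUBIC)[:520]
b=cv2.resize(im[180:310,285:360],None,fx=4,fy=4,interpolation=cv2.INTER_CUBIC)
c=cv2.resize(im[205:285,410:495],None,fx=4,fy=4,interpolation=cv2.INTER_CUBIC)
# layout: a 400 x520, b top 300x340, c below
o=np.zeros((600,800,3),np.uint8); o[:520,:400]=a; o[:280,400:700]=b[:280]; o[280:600,400:740]=c
cv2.imwrite('pics/crop1.png',o)
for n,(u,v) in dict(boxtop=(218,292),rock=(207,270),vent=(333,222),cap=(308,211),zk=(473,261),case=(462,270),plate=(325,248),table=(380,300)).items(): print(n,world('top1',u,v).round(4))
```

```text
boxtop [0.4273 0.2357 0.0528]
rock [0.4742 0.258  0.0627]
vent [ 0.5732 -0.0125  0.0849]
cap [0.5999 0.0412 0.068 ]
zk [ 0.4924 -0.3115  0.0486]
case [ 0.4735 -0.2896  0.041 ]
plate [0.5248 0.0062 0.0119]
table [ 0.4083 -0.1167 -0.0014]
```

View pics/crop1.png

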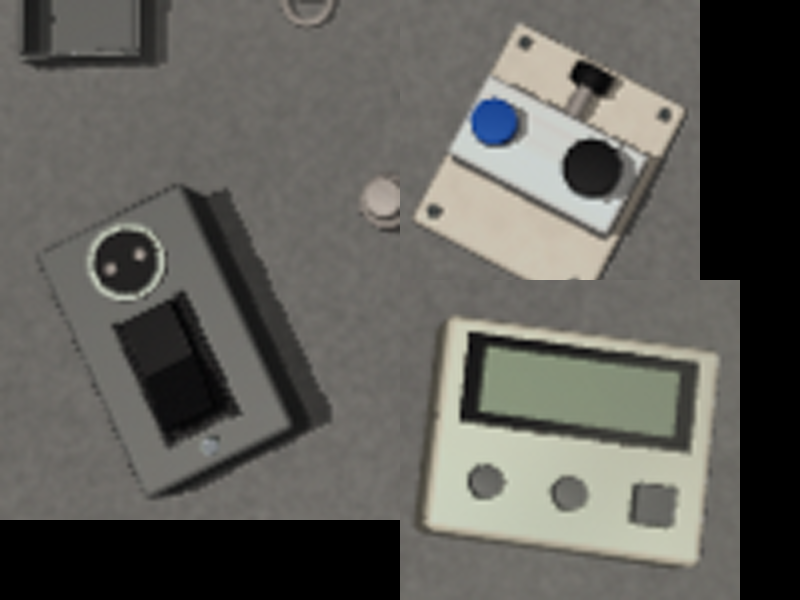

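```bash
cat >> h.py <<'E'
def totool(p,o=None):
    """shift along tool axes from the measured TCP so that the fingertips stand at p"""
    o=o or sensors.get_obs(); w,x,y,z=o['orientation']
    from scipy.spatial.transform import Rotation as Ro
    R=Ro.from_quat([x,y,z,w]).as_matrix()
    return R.T@(np.array(p)-o['position'])-[0,0,manip.tips_ahead], np.arctan2(R[1,0],R[0,0])
E
python3 - <<'E'
from h import *
W=lambda u,v,z:world('top1',u,v,z)
c=[W(165+a/4,180+b/4,.05) for a,b in((40,255),(180,187),(290,430),(150,495))]
print('sides',[np.linalg.norm(c[i]-c[i-1]).round(4) for i in range(4)])
ctr=np.mean(c,0); ax=(c[0]+c[1]-c[2]-c[3])[:2]; ax/=np.linalg.norm(ax); yaw=np.arctan2(ax[1],ax[0])
s=W(196.2,245.7,.052); l=W(217.5,291.2,.053)
print('ctr',ctr,'yaw',yaw,'lamp-socket yaw',np.arctan2(*(s-l)[[1,0]]),'lamp x,y in box',(l-ctr)[:2]@ax,(l-ctr)[:2]@[-ax[1],ax[0]])
re=np.r_[ctr[:2]-ax*(.018+.029),.07]
v=W(332.8,222,.087); k=W(473.7,261.2,.049); m=W(452,258,.049); l2=W(410+76/4+2.5,205+201/4,.049)
print('re',re,'vent',v,'zero',k,'mid',m,'left',l2,'d',np.linalg.norm(k-m))
o=sensors.get_obs()
for p in(re,v,k): print(totool(p,o))
E
```

```text
sides [np.float64(0.1453), np.float64(0.0849), np.float64(0.147), np.float64(0.0827)]
ctr [0.48516702 0.26391316 0.05      ] yaw 0.4540635397875061 lamp-socket yaw 0.46674567547648876 lamp x,y in box -0.06239013589432717 0.0002458906081491648
re [0.44292943 0.24329798 0.07      ] vent [ 0.57289851 -0.01206082  0.087     ] zero [ 0.49191275 -0.31284108  0.049     ] mid [ 0.49892666 -0.26704464  0.049     ] left [ 0.50499493 -0.22356856  0.049     ] d 0.04633043098847424
(array([ 0.49906652, -0.65362224,  0.14424186]), np.float64(0.34476452707186356))
(array([ 0.53508304, -0.36939034,  0.12680309]), np.float64(0.34476452707186356))
(array([ 0.35720583, -0.11362219,  0.16440375]), np.float64(0.34476452707186356))
```

```bash
python3 -m jog '0.031 -0.041 0 -0.14;0.062 -0.082 0 -0.28;0.094 -0.122 0 -0.42;0.125 -0.163 0 -0.56;0.156 -0.204 0 -0.70;0.187 -0.245 0 -0.84;0.218 -0.286 0 -0.98;0.250 -0.327 0.01 -1.12;0.281 -0.368 0.02 -1.26;0.312 -0.409 0.03 -1.40;0.343 -0.449 0.04 -1.54;0.374 -0.490 0.05 -1.685' -1 20
python3 - <<'E'
from h import *
o=sensors.get_obs(); print(o['q'],totool([.443,.2433,.07],o))
E
```

```text
clock: 1.6
position: [0.3809, 0.0481, 0.1776]
orientation: [0.0, 0.526, 0.851, 0.0]
force: [0.6, -0.9, -1.4]
gripper_width: 0.0006
gripper_force: 0.0
[ 9.58874614e-02  6.08897198e-02  2.03759300e+00 -3.35584710e-04
  1.04272299e+00 -3.68017432e-01] (array([0.14679682, 0.14290507, 0.09357128]), np.float64(2.03487020243624))
```

```bash
python3 -m jog '0.037 0.036 0.01 0;0.074 0.072 0.02 0;0.110 0.107 0.03 0;0.147 0.143 0.04 0;0.147 0.143 0.04 0;0.147 0.143 0.04 0'
python3 - <<'E'
from h import *
snap('wrist','w1')
o=sensors.get_obs(); print(o['position'],totool([.443,.2433,.07],o)[0])
c=viewer.get_calibration('wrist'); 
def px(p):
    q=c['R']@np.array(p)+c['t']; return (c['fx']*q[0]/q[2]+c['cx'],c['fy']*q[1]/q[2]+c['cy'])
print('re',px([.4429,.2433,.07]),'tip',px(o['position']-np.array([0,0,.014])))
E
```

```text
clock: 2.35
position: [0.4431, 0.2409, 0.1374]
orientation: [-0.0, 0.527, 0.85, -0.001]
force: [0.6, -0.4, 0.7]
gripper_width: 0.0004
gripper_force: 0.0
[0.44312238 0.24054172 0.1377753 ] [0.00255407 0.0012032  0.05377273]
re (np.float64(323.52123116404863), np.float64(255.90650906312356)) tip (np.float64(321.60611933501235), np.float64(299.79069225033027))
```

View pics/w1.png

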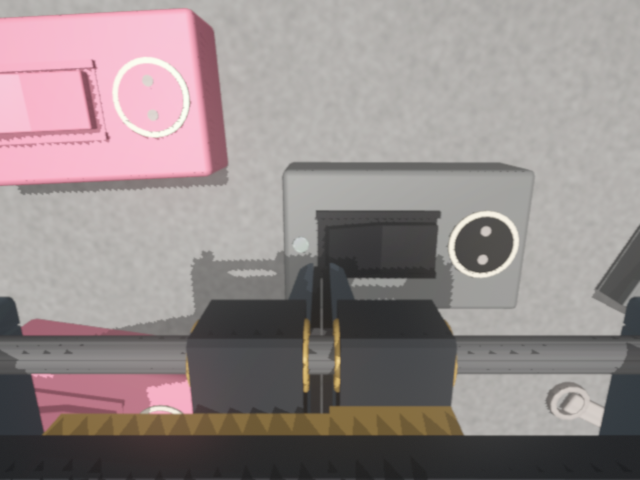

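The wrist view shows the lamp at (301,244), the rocker from column 325 to 437 with its pivot line near 382, and the socket at (484,244). I'll use these to refine the rocker point.

Run:
```python
from h import *
W=lambda u,v,z:world('w1',u,v,z)
l=W(301,244,.053); s=W(484,244,.052); ax=(s-l)[:2]; print('d',np.linalg.norm(ax),'yaw',np.arctan2(ax[1],ax[0])); ax/=np.linalg.norm(ax)
ctr=l[:2]+ax*.0624; n=np.array([-ax[1],ax[0]])
c=[W(286,163,.05),W(532,172,.05)]
for nm,(u,v,z) in dict(L=(301,244,.053),S=(484,244,.052),tip=(326,248,.072),far=(437,248,.058),piv=(382,246,.054),back=(382,222,.054),cornL=(286,168,.05),cornR=(532,176,.05)).items():
    p=W(u,v,z); print(nm,p.round(4),'along from lamp',((p-l)[:2]@ax).round(4),((p-l)[:2]@n).round(4), world('w1',u,v).round(4))
```

```text
d 0.11080688361057216 yaw 0.4567416350059371
L [0.4297 0.2394 0.053 ] along from lamp 0.0 0.0 [0.4298 0.2394 0.0528]
S [0.5292 0.2883 0.052 ] along from lamp 0.1108 -0.0 [0.5291 0.2883 0.0521]
tip [0.4416 0.2491 0.072 ] along from lamp 0.0149 0.0035 [0.4424 0.2477 0.0669]
far [0.5026 0.2744 0.058 ] along from lamp 0.0808 -0.0007 [0.506  0.2731 0.0495]
piv [0.4739 0.2602 0.054 ] along from lamp 0.0488 -0.0008 [0.4718 0.2618 0.0617]
back [0.4668 0.2733 0.054 ] along from lamp 0.0482 0.014 [0.4664 0.2736 0.0557]
cornL [0.4023 0.2763 0.05  ] along from lamp -0.0083 0.0452 [0.4019 0.2741 0.0337]
cornR [0.5329 0.3357 0.05  ] along from lamp 0.1351 0.0409 [0.5332 0.3358 0.0494]
```

```bash
python3 -m jog '0.005 0.0065 0.02 0;0.005 0.0065 0.04 0;0.005 0.0065 0.048 0;0.005 0.0065 0.051 0;0.005 0.0065 0.054 0;0.005 0.0065 0.057 0;0.005 0.0065 0.06 0;0.005 0.0065 0.062 0;0.005 0.0065 0.062 0;0.005 0.0065 0.062 0'
```

```text
clock: 3.65
position: [0.4474, 0.2489, 0.0762]
orientation: [0.0, 0.528, 0.849, -0.0]
force: [-2.4, -1.2, 6.0]
gripper_width: 0.0007
gripper_force: 2.9
```

```bash
python3 -m jog '0 0 0.001 0;0 0 0.002 0;0 0 0.002 0;0 0 0.002 0'
```

```text
clock: 4.15
position: [0.4474, 0.2489, 0.0761]
orientation: [0.0, 0.528, 0.849, 0.0]
force: [-6.3, -2.7, 19.3]
gripper_width: 0.0007
gripper_force: 9.8
```

The arm met a hard stop: 19 N with the tip at 62 mm. I'll lift and check.

```bash
python3 -m jog '0 0 -0.04 0;0 0 -0.09 0;0 0 -0.09 0'
python3 - <<'E'
from h import *
im,d,c=snap('wrist','w2'); top,_,_=snap('top','top2'); sc,_,_=snap('scene','sc2')
o=sensors.get_obs(); print(o['position'])
a=cv2.resize(im[120:320,240:560],None,fx=2,fy=2); b=cv2.resize(sc[140:220,320:430],None,fx=4,fy=4)[:,:440]
x=np.zeros((600,800,3),np.uint8); x[:280,:640]=a[:280]; x[280:600,:440]=b; cv2.imwrite('pics/crop2.png',x)
for u in (290,300,320,335,350,370): print(u,world('w2',u,262).round(4))
print(totool([.573,-.012,.087],o))
E
```

```text
clock: 4.53
position: [0.4505, 0.2506, 0.1677]
orientation: [0.003, 0.528, 0.849, 0.005]
force: [0.0, 0.7, 0.2]
gripper_width: 0.0006
gripper_force: 0.0
[0.4470751  0.24875659 0.16294515]
290 [0.4401 0.2248 0.0495]
300 [0.4463 0.228  0.0501]
320 [0.4569 0.2378 0.0619]
335 [0.4659 0.2421 0.0615]
350 [0.4748 0.2466 0.0618]
370 [0.4857 0.2535 0.066 ]
(array([-0.28954786, -0.00257761,  0.06198773]), np.float64(2.0298533303114947))
```

View pics/crop2.png

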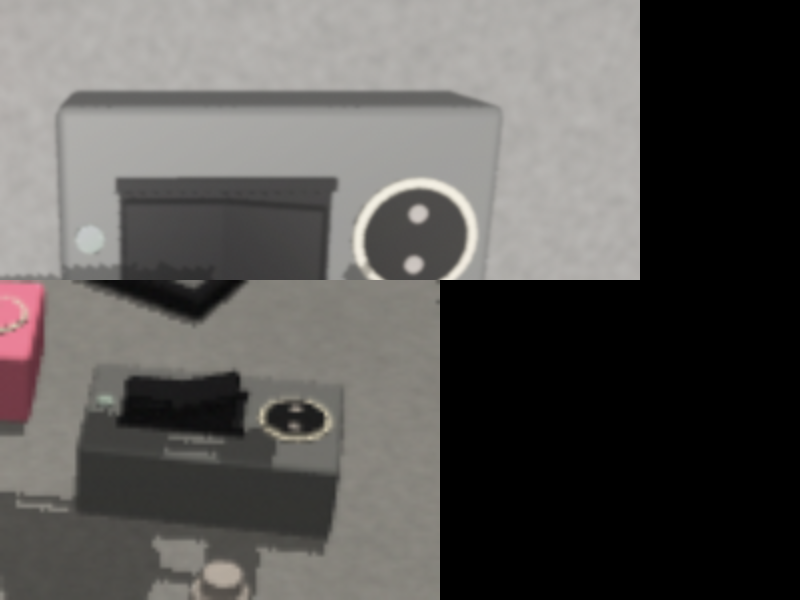

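The rocker is fully on: the pressed half lies level at 61.8 mm. Next is the vent.

```bash
python3 -m jog '-0.058 0 0 0;-0.116 0 0 0;-0.174 -0.001 0 0;-0.232 -0.002 0 0;-0.29 -0.0025 0 0;-0.29 -0.0025 0 0;-0.29 -0.0025 0 0'
python3 - <<'E'
from h import *
snap('wrist','w3'); o=sensors.get_obs(); print(o['position'],totool([.573,-.012,.087],o))
c=viewer.get_calibration('wrist')
q=c['R']@np.array([.573,-.012,.087])+c['t']; print(c['fx']*q[0]/q[2]+c['cx'],c['fy']*q[1]/q[2]+c['cy'])
E
```

```text
clock: 5.55
position: [0.5726, -0.0119, 0.1622]
orientation: [-0.002, 0.528, 0.849, -0.001]
force: [-0.6, 0.7, 0.8]
gripper_width: 0.0004
gripper_force: 0.0
[ 0.57262769 -0.01134899  0.16265214] (array([-0.00087705,  0.00021477,  0.06165046]), np.float64(2.0302914002959778))
321.9274111389395 257.2958927804232
```

View pics/w3.png

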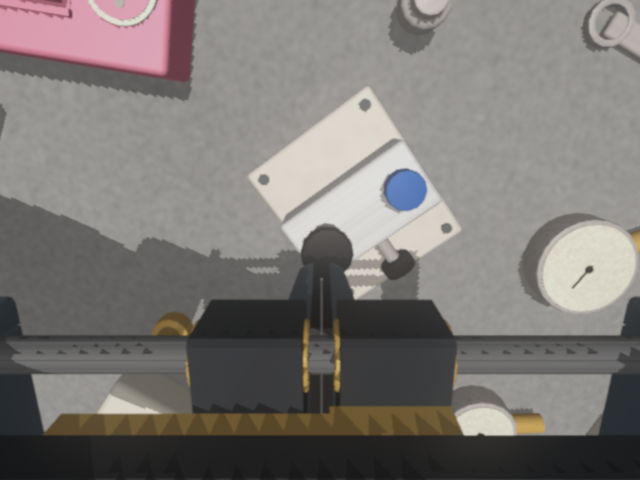

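The vent head is centred at about (327,250), so I correct by 3.5 mm in both tool x and y and press.

```bash
python3 -m jog '0.0035 0.0035 0.03 0;0.0035 0.0035 0.05 0;0.0035 0.0035 0.058 0;0.0035 0.0035 0.061 0;0.0035 0.0035 0.064 0;0.0035 0.0035 0.067 0;0.0035 0.0035 0.07 0;0.0035 0.0035 0.072 0;0.0035 0.0035 0.074 0;0.0035 0.0035 0.075 0;0.0035 0.0035 0.075 0;0.0035 0.0035 0.075 0'
```

```text
clock: 7.1
position: [0.5757, -0.0073, 0.0892]
orientation: [0.0, 0.528, 0.849, 0.0]
force: [-0.0, 2.2, 5.7]
gripper_width: 0.0001
gripper_force: 2.8
```

```bash
python3 -m jog '0 0 0.001 0;0 0 0.002 0;0 0 0.003 0;0 0 0.003 0;0 0 0.003 0'
```

```text
clock: 7.72
position: [0.5758, -0.0073, 0.089]
orientation: [0.001, 0.528, 0.849, 0.001]
force: [-4.4, 2.5, 21.9]
gripper_width: 0.0002
gripper_force: 10.7
```

```bash
python3 -m jog '0 0 -0.05 0;0 0 -0.08 0;-0.04 -0.035 -0.08 0.1;-0.08 -0.07 -0.08 0.2;-0.12 -0.105 -0.08 0.3;-0.16 -0.14 -0.08 0.4;-0.2 -0.175 -0.08 0.5;-0.234 -0.209 -0.07 0.61;-0.234 -0.209 -0.06 0.61;-0.234 -0.209 -0.06 0.61;-0.234 -0.209 -0.06 0.61'
python3 - <<'E'
from h import *
snap('wrist','w4'); o=sensors.get_obs(); print(o['position'],totool([.492,-.313,.049],o))
c=viewer.get_calibration('wrist')
q=c['R']@np.array([.492,-.313,.049])+c['t']; print(c['fx']*q[0]/q[2]+c['cx'],c['fy']*q[1]/q[2]+c['cy'])
snap('top','top3')
for u,v in ((331,222),(333,222),(334,221)): print(world('top3',u,v).round(4))
E
```

```text
clock: 9.1
position: [0.4919, -0.3088, 0.1459]
orientation: [-0.0, 0.758, 0.652, -0.0]
force: [0.2, 0.0, -0.3]
gripper_width: 0.0006
gripper_force: 0.0
[ 0.49208662 -0.30884042  0.14613671] (array([-0.00411858,  0.0005154 ,  0.08313713]), np.float64(1.4218151230891878))
322.12942177284395 251.150025509551
[ 0.5747 -0.0082  0.0751]
[ 0.5748 -0.0124  0.0739]
[ 0.5769 -0.0145  0.0743]
```

View pics/w4.png

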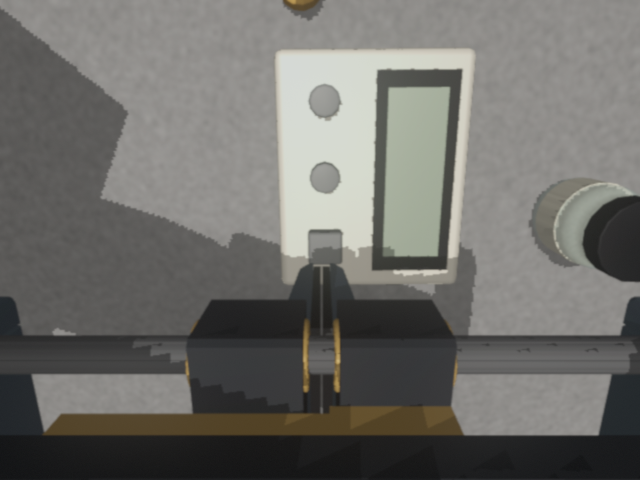

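The vent reads 74–75 mm, so it is home. The zero key is centred at about (325,247), at the right end of the row. The correction is −2 mm in tool x and +2 mm in tool y, with 83 mm down to contact and 88 mm to fully in.

```bash
python3 -m jog '-0.002 0.002 0.03 0;-0.002 0.002 0.06 0;-0.002 0.002 0.075 0;-0.002 0.002 0.075 0' && python3 -m jog '0 0 0.005 0;0 0 0.008 0;0 0 0.011 0;0 0 0.0155 0;0 0 0.0155 0;0 0 0.0155 0;0 0 0.0155 0;0 0 0.0155 0'; python3 -m jog '0 0 -0.008 0;0 0 -0.016 0;0 0 -0.06 0;0 0 -0.1 0;0 0 -0.1 0'
```

```text
clock: 9.7
position: [0.4931, -0.3115, 0.0704]
orientation: [-0.001, 0.758, 0.652, -0.0]
force: [0.6, 1.2, 0.2]
gripper_width: 0.0002
gripper_force: 0.0
clock: 10.7
position: [0.4937, -0.3125, 0.0581]
orientation: [0.001, 0.758, 0.652, 0.0]
force: [-2.8, 2.9, 15.6]
gripper_width: 0.0002
gripper_force: 8.0
clock: 11.32
position: [0.4949, -0.3133, 0.1587]
orientation: [0.003, 0.758, 0.652, 0.001]
force: [0.0, 0.9, 0.4]
gripper_width: 0.0004
gripper_force: 0.0
```

```bash
python3 -m jog '-0.05 -0.05 0 0;-0.1 -0.1 -0.02 0;-0.12 -0.12 -0.04 0;-0.12 -0.12 -0.04 0;-0.12 -0.12 -0.04 0'
python3 - <<'E'
from h import *
im,_,_=snap('top','top4'); a=cv2.imread('pics/top1.png')
for p in ((473,261),(452,258),(431,255),(333,222),(462,270)): print(p,world('top4',*p).round(4),world('top1',*p).round(4))
x=np.hstack([a[180:310,160:500],]); y=im[180:310,160:500]
cv2.imwrite('pics/cmp.png',cv2.resize(np.vstack([x,y]),None,fx=2.2,fy=2.2))
E
```

```text
clock: 11.95
position: [0.3563, -0.412, 0.1942]
orientation: [-0.001, 0.759, 0.652, 0.0]
force: [-0.5, -0.0, -0.8]
gripper_width: 0.0006
gripper_force: 0.0
(473, 261) [ 0.4923 -0.3112  0.0495] [ 0.4924 -0.3115  0.0486]
(452, 258) [ 0.4989 -0.2671  0.0487] [ 0.4989 -0.267   0.049 ]
(431, 255) [ 0.5055 -0.2225  0.049 ] [ 0.5055 -0.2225  0.049 ]
(333, 222) [ 0.5746 -0.0124  0.0753] [ 0.5732 -0.0125  0.0849]
(462, 270) [ 0.4735 -0.2897  0.0407] [ 0.4735 -0.2896  0.041 ]
```

View pics/cmp.png

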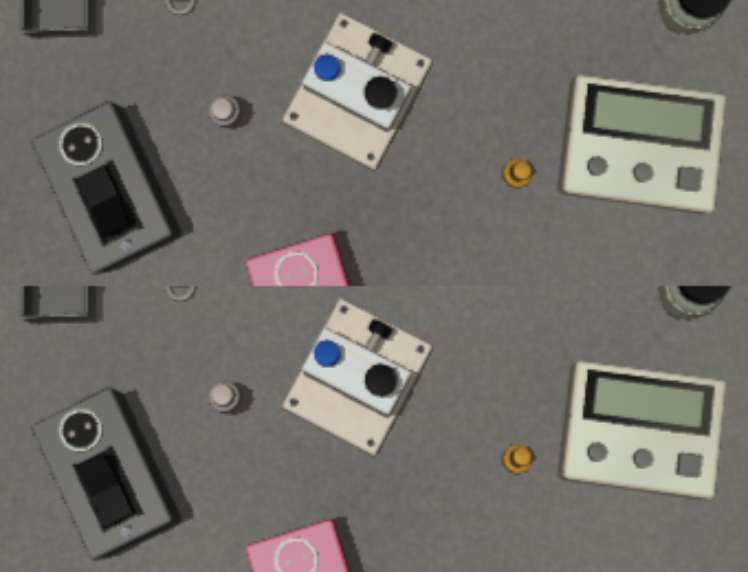

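The before and after crops match: the rocker is over, the vent is home at 75 mm, the zero key is back up at 49 mm, and the indicator has not moved. Handing in.

```bash
python3 -c "
from rig import manip; print(manip.close_job())"
```

```text
the job is handed in; nothing more can be done
None
```

I pressed all three controls in order and handed the job in at about 12 s: the rocker is fully on, the vent plunger is home, and the zero key was held in for about half a second and came back up, with the indicator and the bench around the three devices unmoved in the final picture.

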